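# Free a lamp battery from a spring-ended charging dock

## Task

Take the orange work-lamp battery out of the black charging dock and lay it, centred, in the two V rests of the blue storage rest. The dock's hooded cups cover both end terminals: one cup is sprung and gives, the other is latched, and they look alike, so feel which end gives, slide the battery that way, tip its freed end up and draw it out. Do not force it, do not drop it, and leave the lamp, the wrench and the grease jar alone.

Things in the scene. Friction and masses are not known exactly. Their poses are not given: they have to be found in the camera images.
- cell_mid (a point): Centre of the battery: orange cylinder with black bands, lying level along its x axis, 34 mm diameter, 100 mm long, plus a brass pin (14 mm diameter, 8 mm long) on each end: 116 mm over all, about 0.24 kg, both ends alike. It starts in the dock, along the dock's x, centre 39 mm above the bench. Grip it across its diameter near mid-length, from above: both sides are open down to the base plate.
- dock: Black charging dock fixed to the bench, 256 mm (its x) by 74 mm; origin under its middle at bench height, z up. Base plate top 10 mm up; two V rests (8 mm thick, at x = +-36 mm) carry the battery. At both ends, 63 to 124 mm from the middle, a yellow-topped housing 50 mm wide and 58 mm tall, with a grey cup reaching inwards. Over 45 N between the battery and a cup is forcing.
- mouth_a (a point): Mouth of the grey cup at the dock's +x end, at pin height. The cup, 36 mm wide, reaches inwards to 51.5 mm from the dock's middle: end plate at 58.5 mm, side cheeks, and a roof (48 to 52 mm above the bench) over the pin: no lifting. Of the two cups one is sprung, yielding outwards up to 15 mm (4 N at first, 11.5 N at the end); the other is latched (gives 1 to 3 mm). Which one varies, unseen.
- mouth_b (a point): Mouth of the like cup at the dock's -x end (each point moves with its cup). Slid over 7 mm into the sprung cup (11 to 12 mm is comfortable), the battery's other pin leaves the latched cup's roof; raise that end 20 to 25 degrees, turning about the sprung pin and easing it 6 mm out, then draw the battery out up its own slope by 30 mm and lift.
- rest_seat (a point): Where the battery's centre belongs on the storage rest: a fixed blue plate 130 mm (its x) by 64 mm, 12 mm thick, with two black V rests (8 mm thick, at x = +-36 mm). The point lies over the plate's middle, 39 mm above the bench: the centre of the battery lying in both V rests along the rest's x axis (z up).
- lamp: Bystander: black and yellow work lamp, 100 x 55 x 63 mm, loose; origin under its middle.
- wrench: Bystander: steel wrench 180 mm long, lying loose; origin under its middle.
- grease: Bystander: grease jar with red lid, 64 mm in diameter, 110 mm tall, loose; origin under its middle.
Not all that is in view belongs to the job. Of the things shaped like the part that bears rest_seat, the blue one is meant.

How it is judged:
On the way:
1. the battery is out of the dock, its centre raised 60 mm above where it lay (z of cell_mid in the frame of dock above 0.099 m), for 0.1 s.
At the end, for the whole second after the job is handed in: The battery lies at rest in both V rests: centre within 12 mm (level) and 4 mm (height) of the seat, its length within 0.1 rad of the rest's (horizontal distance between cell_mid and rest_seat below 0.012 m and z of cell_mid in the frame of rest_seat between -0.004 and 0.004 m and angle between the x axis of cell_mid and the x axis of rest_seat, either way round below 0.1 rad and linear speed of cell below 0.02 m/s); the robot touches nothing.
It fails at once if the battery is forced: more than 45 N between it and a cup (contact force between cell and cup_a above 45 N or contact force between cell and cup_b above 45 N).
It fails at once if the battery is dropped: it falls faster than 0.5 m/s (some 13 mm) with no finger on it (contact force between cell and the fingers below 0.2 N and linear speed of cell above 0.5 m/s).
It fails at once if the lamp is moved by 30 mm (distance of lamp from where it was at the start of the episode above 0.03 m).
It fails at once if the wrench is moved by 30 mm (distance of wrench from where it was at the start of the episode above 0.03 m).
It fails at once if the grease jar is moved by 30 mm (distance of grease from where it was at the start of the episode above 0.03 m).
It also fails if it takes over 53 s, if anything falls off the work surface, if the arm or the gripper's body presses on something with over 40 N, if the wrist force passes 120 N, or if a joint passes its speed limit or range.

## Robot

A 7-joint arm with a two-finger parallel gripper is mounted at the origin on the work surface. World frame = base frame: x ahead of the robot, y to its left, z up, the work surface at z = 0. Lengths are in m, angles in rad, forces in N, time in s.
With the tool pointing down it reaches from about 0.4 to 0.85 m from the base axis. Payload 10.4 kg.
Tool frame: the origin (TCP) lies midway between the tips of the shut fingers; the grasp point (between the pads) lies 19 mm behind it; z points along the fingers, y is the line along which they close (so a half turn about z gives the same grasp; the last joint's range is limited). The gripper opens to 87 mm and grips with 3 to 60 N. Pads are 19 mm wide; open, the fingers measure 117 mm over their backs; the gripper's body (75 mm by 190 mm) begins 51 mm behind the grasp point.
Start: joints at [1.162, 0.332, -0.065, 1.46, 0.022, 1.35, -0.088], TCP at [0.235, -0.579, 0.223] pointing down, gripper open.
Joint ranges: [-2.6, 2.6], [-0.5, 2.12], [-1.47, 1.34], [0.16, 2.42], [-1.27, 4.41], [0.06, 2.06], [-2.6, 2.6]. Speed limits (rad/s): [2.22, 2.22, 2.79, 2.79, 3.14, 3.14, 3.14].

## Interface

Orientations are given as a unit quaternion [x, y, z, w].
In Python, from bench import sensors, eyes, order gives the robot as it stands.
- The arm moves only by the tool arm_command, never from a script. Its argument "steps" is a list of rows, each an object with "rot": the turn, a rotation vector about the world's x, y, z in degrees, a list of three; "slide": the shift along the world's x, y, z in m, a list of three; "grip": the opening, from 0 (shut) to 1 (fully open). A call has exactly 8 rows; each row shifts and turns the commanded pose from where the row before left it; what a row does not reach is not made up. A row lasts 1/8 s, in which the tool goes at most 62.5 mm and 10.7 degrees, less where a joint would pass 70% of its speed; a pose out of reach is approached as far as the arm can. A call with a gripper value outside its range is refused whole. The fingers move at their own pace and stop on an object; "newtons" is the grip in N (left out, the last holds). Time passes only in rows, so rows that do not move let the fingers close, or fill a call up. It gives the time, the measured TCP pose, the force, the opening and the grip force at its end, in the units of the state.
- sensors.read_state(): the state, without advancing time (a new reading comes with each control period).
- eyes.camera(name): name is "side" or "top" or "wrist"; returns a dict with "pixels" (480x640x3 uint8, red, green, blue), "intrinsics" (3x3 intrinsics, pixels), "pose" (4x4, takes a point from camera to world coordinates). Camera axes: x right, y down, z forward; pixel columns grow to the right and rows downward; lengths in m; the calibration is good to about 2 mm. A picture is of the moment at which its call begins. There is no depth.
- order.close_job(): hands the job in; it is judged then, once.
Trained networks look in a picture, given as the dict that the camera call returned (one of the last four; its "shot" number tells which), for a name from the list of things; names that differ only in an ending like _2 or _b are one class to them, and where a whole thing is asked for, a point or a joint stands for the part that bears it (a point fixed in the world has none). Each returns a list of dicts, best first, with "conf" (0 to 1); they miss things now and then, are a little off and sometimes report something else, mostly with a low value. They report only what shows in the picture. A call takes as long as a camera call. They do not tell look-alikes from the thing itself.
- eyes.look_for(name, picture): "bbox" ([left, top, right, bottom] in pixels, round what is visible of it).
The state is a dict: "time": time; "joint_positions": joint angles; "joint_vel": joint speeds; "joint_torque": joint torques, N m; "ee_pos": TCP position; "eef_rot": TCP orientation; "ft_force": force on the tool from outside, world axes, zero at the start; "torque": the same for the moment, N m; "width": finger opening in m; "grip_force": force on a finger pad.
Only numpy, scipy, OpenCV 4.12 (cv2) and the standard library are available. Lean on these libraries where they do the work, as an engineer would, in place of code of your own. Each camera call takes 0.05 s, during which the arm holds its last target. There are 200 camera calls.

## Working session

There is one attempt and no reset: what is moved stays moved. The work goes in short steps, Python scripts to look and compute and a tool call to move; the robot and the scene stay as the last step left them, time stands still between calls to the robot, and variables do not carry over. Pictures are saved under pics/ and viewed, at most 12 in all, crops included, and the job is handed in when it is done.

Besides the shell and the picture viewer there is one more tool, called after ">>>" by a JSON object that holds its "api" and its "payload", one argument or row to a line. arm_command: Moves the arm, as the interface text tells. Its arguments: {"type":"object","properties":{"steps":{"type":"array","items":{"type":"object","properties":{"rot":{"type":"array","items":{"type":"number"}},"slide":{"type":"array","items":{"type":"number"}},"grip":{"type":"number"}}}},"newtons":{"type":"number"}},"required":["steps"]}

```bash
mkdir -p pics; cat > look.py <<'E'
import cv2
from bench import sensors, eyes, order
import numpy as np
def shot(n,fn):
    p=eyes.camera(n); cv2.imwrite(f'pics/{fn}.png',cv2.cvtColor(p['pixels'],cv2.COLOR_RGB2BGR))
    np.savez(f'pics/{fn}.npz',px=p['pixels'],K=p['intrinsics'],T=p['pose']); return p
def toworld(K,T,uv,z):
    d=T[:3,:3]@np.linalg.solve(K,[uv[0],uv[1],1.]); o=T[:3,3]; return o+d*(z-o[2])/d[2]
def topx(K,T,X):
    c=T[:3,:3].T@(np.asarray(X)-T[:3,3]); q=K@c; return q[:2]/q[2]
E
python3 - <<'E'
from look import *
for n in('top','side'):
    p=shot(n,n+'0')
    print(n,p['intrinsics'].round(1).tolist(),p['pose'].round(3).tolist())
    for k in ['cell_mid','dock','mouth_a','rest_seat','lamp','wrench','grease']:
        print(k,[(np.round(d['bbox']).tolist(),round(d['conf'],2)) for d in eyes.look_for(k,p)[:4]])
s=sensors.read_state(); print(s['time'],s['ee_pos'],s['eef_rot'],s['ft_force'],s['width'])
E
```

```text
top [[466.6, 0.0, 321.9], [0.0, 466.6, 238.4], [0.0, 0.0, 1.0]] [[-0.01, -0.996, 0.089, 0.493], [-1.0, 0.009, -0.011, -0.043], [0.01, -0.089, -0.996, 1.021], [0.0, 0.0, 0.0, 1.0]]
cell_mid [([161.0, 260.0, 213.0, 290.0], 0.56)]
dock [([124.0, 238.0, 254.0, 312.0], 0.76)]
mouth_a [([158.0, 278.0, 172.0, 297.0], 0.67)]
rest_seat [([370.0, 318.0, 433.0, 356.0], 0.91), ([374.0, 245.0, 436.0, 287.0], 0.67)]
lamp [([298.0, 132.0, 340.0, 187.0], 0.74)]
wrench [([191.0, 147.0, 270.0, 176.0], 0.9)]
grease [([464.0, 203.0, 511.0, 233.0], 0.8), ([126.0, 235.0, 252.0, 314.0], 0.17)]
side [[460.9, 0.0, 319.3], [0.0, 460.9, 247.0], [0.0, 0.0, 1.0]] [[-0.992, -0.076, 0.101, 0.453], [-0.126, 0.652, -0.747, 0.742], [-0.01, -0.754, -0.657, 0.753], [0.0, 0.0, 0.0, 1.0]]
cell_mid [([316.0, 328.0, 344.0, 375.0], 0.87)]
dock [([296.0, 294.0, 370.0, 431.0], 0.7)]
mouth_a [([312.0, 321.0, 332.0, 340.0], 0.52), ([327.0, 367.0, 349.0, 378.0], 0.5)]
rest_seat [([332.0, 204.0, 354.0, 237.0], 0.9), ([381.0, 209.0, 415.0, 241.0], 0.82)]
lamp [([218.0, 237.0, 262.0, 270.0], 0.94)]
wrench [([186.0, 291.0, 242.0, 360.0], 0.59), ([220.0, 235.0, 262.0, 268.0], 0.28)]
grease [([304.0, 149.0, 325.0, 189.0], 0.75)]
0.8 [ 0.23523162 -0.57907545  0.22257016] [9.81447711e-01 1.91729987e-01 1.60082564e-05 4.70443071e-05] [-0.0640433   0.15614056  0.97434659] 0.0871155687933824
```

```bash
python3 - <<'E'
import cv2
a=cv2.imread('pics/top0.png')
c1=cv2.resize(a[225:325,110:270],None,fx=4,fy=4,interpolation=cv2.INTER_CUBIC)
cv2.imwrite('pics/c1.png',c1)
c2=cv2.resize(a[230:370,355:455],None,fx=4,fy=4,interpolation=cv2.INTER_CUBIC)
cv2.imwrite('pics/c2.png',c2)
E
```

```text
(no output)
```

View pics/top0.png

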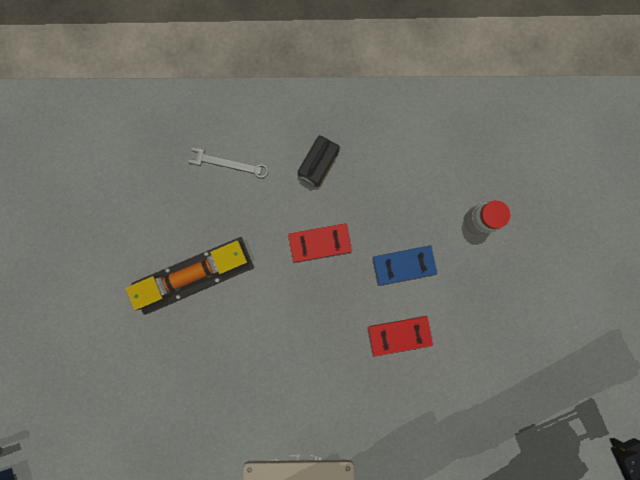

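View pics/c1.png

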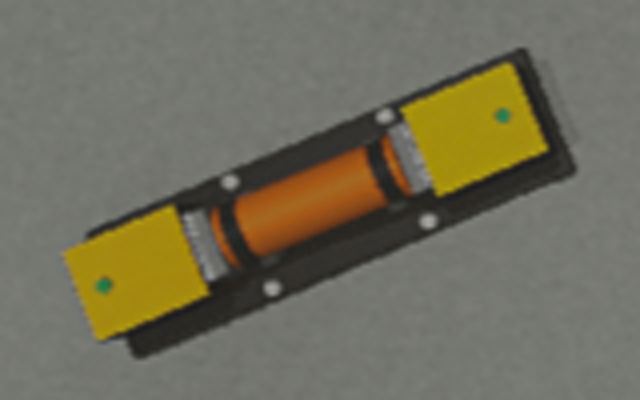

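View pics/c2.png

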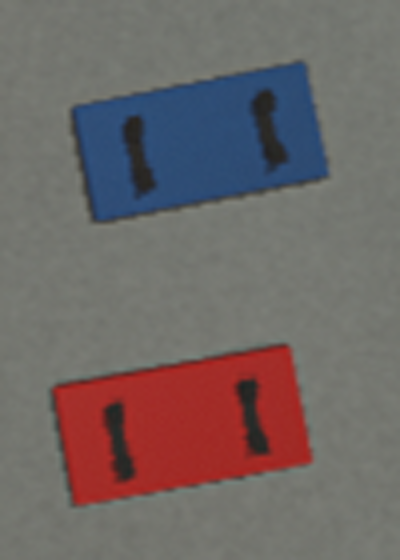

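The three look-alike rests are red (320,243), blue (405,265) and red (400,336). The crop confirms the middle one is blue, so (405,265) is the target. The dock with the orange battery is centred near (189,275), with its long axis tilted about 20°.

```bash
python3 - <<'E'
from look import *
HSV={'blue':((100,120,50),(125,255,255)),'yel':((23,150,90),(33,255,255)),'or':((5,150,90),(18,255,255))}
def regs(fn,col,z,roi,n):
    d=np.load(f'pics/{fn}.npz'); h=cv2.cvtColor(d['px'],cv2.COLOR_RGB2HSV)
    m=cv2.inRange(h,*HSV[col]); mm=np.zeros_like(m); l,t,r,b=roi; mm[t:b,l:r]=m[t:b,l:r]
    mm=cv2.morphologyEx(mm,cv2.MORPH_CLOSE,np.ones((9,9)))
    cs=sorted(cv2.findContours(mm,0,2)[0],key=cv2.contourArea)[::-1][:n]
    for c in cs:
        W=np.array([toworld(d['K'],d['T'],p,z)[:2] for p in c.reshape(-1,2)])
        (cx,cy),(w,hh),a=cv2.minAreaRect((W*1000).astype(np.float32))
        if w<hh: a+=90; w,hh=hh,w
        print(fn,col,'c',round(cx,1),round(cy,1),'size',round(w,1),round(hh,1),'ang',round(a%180,1),'px',cv2.boundingRect(c))
regs('top0','blue',.012,(355,230,455,300),1)
regs('top0','yel',.058,(110,225,270,325),2)
regs('top0','or',.050,(150,240,230,310),1)
regs('side0','blue',.012,(320,190,430,250),1)
regs('side0','yel',.058,(285,285,380,440),2)
regs('side0','or',.050,(300,310,360,390),1)
E
```

```text
top0 blue c 524.2 -232.2 size 127.7 62.2 ang 100.6 px (374, 246, 63, 39)
top0 yel c 471.8 312.1 size 60.4 50.5 ang 112.8 px (126, 276, 36, 34)
top0 yel c 543.3 140.3 size 61.5 50.6 ang 112.5 px (210, 241, 37, 33)
top0 or c 506.6 226.9 size 100.2 32.4 ang 112.2 px (163, 259, 50, 32)
side0 blue c 524.1 -225.5 size 129.1 59.4 ang 100.6 px (329, 203, 27, 31)
side0 yel c 465.2 329.2 size 13.0 11.6 ang 94.3 px (344, 396, 8, 8)
side0 yel c 549.4 125.8 size 14.7 12.8 ang 134.0 px (311, 301, 7, 7)
side0 or c 509.2 227.5 size 100.9 32.6 ang 112.6 px (316, 329, 28, 45)
```

View pics/side0.png

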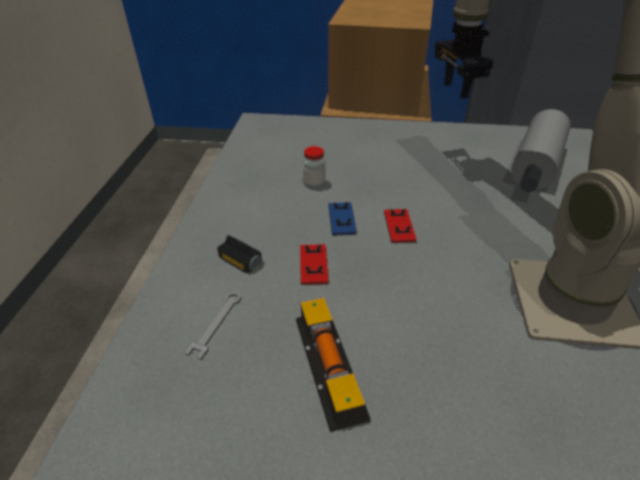

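The side view agrees with the top view: the dock is near (332,360), the blue rest near (342,218), and the route between them is clear above the jar. The dock centre is about (0.507, 0.2265) with its axis at 112.6°. The rest is about (0.524, -0.231) with its axis at 100.6°. Next I move above the dock.

>>> {"api": "arm_command", "payload": {
  "steps": [
    {"slide": [0.03,0.05,0],"rot": [0,0,6],"grip": 1},
    {"slide": [0.03,0.05,0],"rot": [0,0,6],"grip": 1},
    {"slide": [0.03,0.05,0],"rot": [0,0,6],"grip": 1},
    {"slide": [0.03,0.05,0],"rot": [0,0,6],"grip": 1},
    {"slide": [0.03,0.05,0],"rot": [0,0,6],"grip": 1},
    {"slide": [0.03,0.05,0],"rot": [0,0,6],"grip": 1},
    {"slide": [0.03,0.05,0],"rot": [0,0,6],"grip": 1},
    {"slide": [0.03,0.05,0],"rot": [0,0,6],"grip": 1}
  ]
}}

```text
time: 1.8
ee_pos: [0.476, -0.1775, 0.2229]
eef_rot: [0.818, 0.576, 0.0, 0.0]
ft_force: [0.6, -0.4, -0.1]
width: 0.0867
grip_force: 0.0
```

>>> {"api": "arm_command", "payload": {
  "steps": [
    {"slide": [0.004,0.0507,0],"rot": [0,0,5.3],"grip": 1},
    {"slide": [0.004,0.0507,0],"rot": [0,0,5.3],"grip": 1},
    {"slide": [0.004,0.0507,0],"rot": [0,0,5.3],"grip": 1},
    {"slide": [0.004,0.0507,0],"rot": [0,0,5.3],"grip": 1},
    {"slide": [0.004,0.0507,0],"rot": [0,0,5.3],"grip": 1},
    {"slide": [0.004,0.0507,0],"rot": [0,0,5.3],"grip": 1},
    {"slide": [0.004,0.0507,0],"rot": [0,0,5.3],"grip": 1},
    {"slide": [0.004,0.0507,0],"rot": [0,0,5.3],"grip": 1}
  ]
}}

```text
time: 2.8
ee_pos: [0.5074, 0.2279, 0.2229]
eef_rot: [0.555, 0.832, 0.0, 0.0]
ft_force: [0.3, 0.2, 0.9]
width: 0.0873
grip_force: 0.0
```

```bash
cat >> look.py <<'E'
HSV={'blue':((100,120,50),(125,255,255)),'yel':((23,150,90),(33,255,255)),'or':((5,150,90),(18,255,255))}
def regs(fn,col,z,n=1,roi=None):
    d=np.load(f'pics/{fn}.npz'); h=cv2.cvtColor(d['px'],cv2.COLOR_RGB2HSV)
    m=cv2.inRange(h,*HSV[col])
    if roi: mm=np.zeros_like(m); l,t,r,b=roi; mm[t:b,l:r]=m[t:b,l:r]; m=mm
    m=cv2.morphologyEx(m,cv2.MORPH_CLOSE,np.ones((25,25)))
    for c in sorted(cv2.findContours(m,0,2)[0],key=cv2.contourArea)[::-1][:n]:
        W=np.array([toworld(d['K'],d['T'],p,z)[:2] for p in c.reshape(-1,2)])
        (cx,cy),(w,hh),a=cv2.minAreaRect((W*1000).astype(np.float32))
        if w<hh: a+=90; w,hh=hh,w
        print(fn,col,'c',round(cx,1),round(cy,1),'size',round(w,1),round(hh,1),'ang',round(a%180,1),'px',cv2.boundingRect(c))
def st():
    from scipy.spatial.transform import Rotation as R
    s=sensors.read_state(); M=R.from_quat(s['eef_rot']).as_matrix()
    print('t',round(s['time'],2),'pos',np.round(s['ee_pos'],4),'tooly',round(np.degrees(np.arctan2(M[1,1],M[0,1])),1),'toolx',M[:,0].round(3),'z',M[:,2].round(3),'F',np.round(s['ft_force'],2),'M',np.round(s['torque'],2),'w',round(s['width'],4),'g',round(s['grip_force'],1))
    return s
E
python3 - <<'E'
from look import *
s=st(); print(np.round(s['joint_positions'],2))
p=shot('wrist','w1')
regs('w1','yel',.058,2); regs('w1','or',.050)
E
```

```text
t 2.8 pos [0.5074 0.2279 0.2229] tooly 22.6 toolx [-0.385  0.923 -0.   ] z [ 0.001 -0.    -1.   ] F [0.25 0.16 0.88] M [ 0.02 -0.19 -0.01] w 0.0873 g 0.0
[ 0.21  0.28 -0.85  1.61  0.22  1.35 -0.27]
w1 yel c 470.5 315.3 size 56.4 49.5 ang 112.9 px (283, 51, 67, 79)
w1 yel c 539.6 152.3 size 46.1 34.9 ang 22.6 px (291, 284, 53, 37)
w1 or c 507.6 220.0 size 115.8 41.9 ang 115.6 px (293, 149, 48, 133)
```

View pics/w1.png

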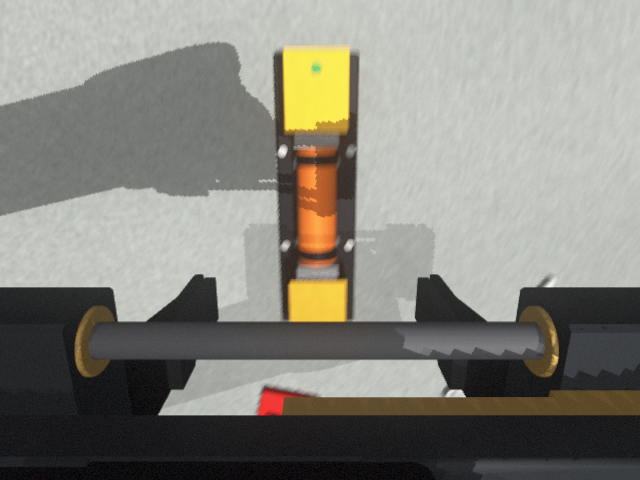

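The wrist view shows the dock straight between the fingers, with the battery at columns 296–338 and its middle at about 317, on the finger midline. Now I go down and close with a light grip. A light grip limits the push, because the fingers slip before the force gets near 45 N.

>>> {"api": "arm_command", "payload": {
  "steps": [
    {"slide": [0,-0.0005,-0.028],"grip": 1},
    {"slide": [0,-0.0005,-0.028],"grip": 1},
    {"slide": [0,0,-0.028],"grip": 1},
    {"slide": [0,0,-0.028],"grip": 1},
    {"slide": [0,0,-0.028],"grip": 1},
    {"slide": [0,0,-0.028],"grip": 1},
    {"slide": [0,0,-0.02],"grip": 1},
    {"slide": [0,0,-0.0145],"grip": 1}
  ]
}}

```text
schema error: expected keys rot, slide, grip
```

>>> {"api": "arm_command", "payload": {
  "steps": [
    {"grip": 0.6},
    {"grip": 0.45},
    {"grip": 0.35},
    {"grip": 0.2},
    {"grip": 0},
    {"grip": 0},
    {"grip": 0},
    {"grip": 0}
  ],
  "newtons": 15
}}

```text
schema error: expected keys rot, slide, grip
```

```bash
python3 -c "
from look import *
s=st();print(np.round(s['joint_positions'],2))"
```

```text
t 2.85 pos [0.5057 0.2352 0.2229] tooly 23.3 toolx [-0.395  0.918  0.004] z [ 0.     0.004 -1.   ] F [-6.22  1.98 -0.86] M [0.12 0.25 0.  ] w 0.087 g 0.0
[ 0.21  0.29 -0.86  1.61  0.22  1.34 -0.27]
```

>>> {"api": "arm_command", "payload": {
  "steps": [
    {"slide": [0,0,-0.01],"rot": [0,0,0],"grip": 1},
    {"slide": [0,0,-0.025],"rot": [0,0,0],"grip": 1},
    {"slide": [0,0,-0.03],"rot": [0,0,0],"grip": 1},
    {"slide": [0,0,-0.03],"rot": [0,0,0],"grip": 1},
    {"slide": [0,0,-0.025],"rot": [0,0,0],"grip": 1},
    {"slide": [0,0,-0.02],"rot": [0,0,0],"grip": 1},
    {"slide": [0,0,0],"rot": [0,0,0],"grip": 1},
    {"slide": [0,0,0],"rot": [0,0,0],"grip": 1}
  ]
}}

```text
time: 3.85
ee_pos: [0.5077, 0.2265, 0.0834]
eef_rot: [0.556, 0.831, 0.0, 0.0]
ft_force: [0.8, -0.2, 0.8]
width: 0.087
grip_force: 0.0
```

```bash
python3 - <<'E'
from look import *
st()
p=shot('wrist','w2')
regs('w2','or',.050)
for k in('cell_mid','mouth_a'): print(k,[(np.round(d['bbox']).tolist(),round(d['conf'],2)) for d in eyes.look_for(k,p)[:3]])
T=p['pose'];print(topx(p['intrinsics'],T,[.507,.2265,.039]))
st()
E
```

```text
t 3.85 pos [0.5077 0.2265 0.0834] tooly 22.5 toolx [-0.382  0.924 -0.   ] z [ 0.001  0.    -1.   ] F [ 0.81 -0.21  0.83] M [-0.01 -0.07 -0.  ] w 0.087 g 0.0
w2 or c 502.9 236.1 size 81.0 32.4 ang 112.5 px (282, 170, 67, 152)
cell_mid [([280.0, 168.0, 349.0, 326.0], 0.68)]
mouth_a [([284.0, 355.0, 351.0, 377.0], 0.97), ([277.0, 144.0, 356.0, 167.0], 0.77)]
[315.47571139 261.41473141]
t 4.0 pos [0.5078 0.2267 0.0835] tooly 22.5 toolx [-0.383  0.924 -0.   ] z [ 0.002  0.    -1.   ] F [ 0.81 -0.65 -0.39] M [-0.02 -0.11 -0.03] w 0.0869 g 0.0
```

>>> {"api": "arm_command", "payload": {
  "steps": [
    {"slide": [0,0,-0.01],"rot": [0,0,0],"grip": 1},
    {"slide": [0,0,-0.016],"rot": [0,0,0],"grip": 1},
    {"slide": [0,0,-0.016],"rot": [0,0,0],"grip": 1},
    {"slide": [0,0,-0.014],"rot": [0,0,0],"grip": 1},
    {"slide": [0,0,-0.007],"rot": [0,0,0],"grip": 1},
    {"slide": [0,0,0],"rot": [0,0,0],"grip": 0.6},
    {"slide": [0,0,0],"rot": [0,0,0],"grip": 0.45},
    {"slide": [0,0,0],"rot": [0,0,0],"grip": 0.4}
  ],
  "newtons": 15
}}

```text
time: 5.0
ee_pos: [0.5076, 0.2267, 0.0201]
eef_rot: [0.556, 0.831, 0.0, 0.0]
ft_force: [0.5, -0.7, -0.5]
width: 0.0649
grip_force: 0.0
```

>>> {"api": "arm_command", "payload": {
  "steps": [
    {"slide": [0,0,0],"rot": [0,0,0],"grip": 0.35},
    {"slide": [0,0,0],"rot": [0,0,0],"grip": 0.2},
    {"slide": [0,0,0],"rot": [0,0,0],"grip": 0},
    {"slide": [0,0,0],"rot": [0,0,0],"grip": 0},
    {"slide": [0,0,0],"rot": [0,0,0],"grip": 0},
    {"slide": [0,0,0],"rot": [0,0,0],"grip": 0},
    {"slide": [0,0,0],"rot": [0,0,0],"grip": 0},
    {"slide": [0,0,0],"rot": [0,0,0],"grip": 0}
  ],
  "newtons": 15
}}

```text
time: 6.0
ee_pos: [0.5073, 0.2265, 0.0196]
eef_rot: [0.556, 0.831, 0.0, 0.0]
ft_force: [0.3, -0.7, 1.2]
width: 0.0337
grip_force: 15.0
```

```bash
python3 -c "
from look import *
s=st();print(np.round(s['joint_positions'],2))"
```

```text
t 6.0 pos [0.5073 0.2265 0.0196] tooly 22.5 toolx [-0.383  0.924 -0.   ] z [ 0.  0. -1.] F [ 0.33 -0.74  1.18] M [-0.02 -0.27 -0.02] w 0.0337 g 15.0
[ 0.12  0.5  -0.76  1.82  0.41  0.98 -0.41]
```

Gripped: width 33.7 mm at 15 N, with almost no side force. Now I push gently 4 mm along +u = (-0.384, 0.923).

>>> {"api": "arm_command", "payload": {
  "steps": [
    {"slide": [-0.00023,0.00055,0],"rot": [0,0,0],"grip": 0},
    {"slide": [-0.00023,0.00055,0],"rot": [0,0,0],"grip": 0},
    {"slide": [-0.00023,0.00055,0],"rot": [0,0,0],"grip": 0},
    {"slide": [-0.00023,0.00055,0],"rot": [0,0,0],"grip": 0},
    {"slide": [-0.00023,0.00055,0],"rot": [0,0,0],"grip": 0},
    {"slide": [-0.00023,0.00055,0],"rot": [0,0,0],"grip": 0},
    {"slide": [-0.00023,0.00055,0],"rot": [0,0,0],"grip": 0},
    {"slide": [0,0,0],"rot": [0,0,0],"grip": 0}
  ]
}}

```text
time: 7.0
ee_pos: [0.5065, 0.2284, 0.0196]
eef_rot: [0.556, 0.831, -0.001, 0.001]
ft_force: [3.1, -7.9, 1.8]
width: 0.0337
grip_force: 15.0
```

>>> {"api": "arm_command", "payload": {
  "steps": [
    {"slide": [-0.00023,0.00055,0],"rot": [0,0,0],"grip": 0},
    {"slide": [-0.00023,0.00055,0],"rot": [0,0,0],"grip": 0},
    {"slide": [-0.00023,0.00055,0],"rot": [0,0,0],"grip": 0},
    {"slide": [-0.00023,0.00055,0],"rot": [0,0,0],"grip": 0},
    {"slide": [-0.00023,0.00055,0],"rot": [0,0,0],"grip": 0},
    {"slide": [0,0,0],"rot": [0,0,0],"grip": 0},
    {"slide": [0,0,0],"rot": [0,0,0],"grip": 0},
    {"slide": [0,0,0],"rot": [0,0,0],"grip": 0}
  ]
}}

```text
time: 8.0
ee_pos: [0.5056, 0.2306, 0.0196]
eef_rot: [0.556, 0.831, -0.001, 0.001]
ft_force: [4.2, -9.6, 3.4]
width: 0.0335
grip_force: 15.0
```

```bash
python3 - <<'E'
from look import *
st()
p=shot('wrist','w3'); q=shot('top','t3'); 
a=np.load('pics/top0.npz')['px'];b=q['pixels']
f=lambda x:cv2.resize(x[225:325,110:270],None,fx=3,fy=3,interpolation=cv2.INTER_CUBIC)[...,::-1]
w=p['pixels'][100:400,220:420][...,::-1]
im=np.zeros((600,690,3),np.uint8); im[:300,:480]=f(a); im[300:600,:480]=f(b); im[:300,485:685]=w
cv2.imwrite('pics/c3.png',im)
for k in('cell_mid','mouth_a'): print(k,[(np.round(d['bbox']).tolist(),round(d['conf'],2)) for d in eyes.look_for(k,p)[:3]])
st()
E
```

```text
t 8.0 pos [0.5056 0.2306 0.0196] tooly 22.4 toolx [-0.381  0.925 -0.003] z [ 0.001 -0.003 -1.   ] F [ 4.2  -9.57  3.38] M [-1.94 -0.88  0.07] w 0.0335 g 15.0
cell_mid [([266.0, 196.0, 365.0, 396.0], 0.91)]
mouth_a [([260.0, 177.0, 373.0, 198.0], 0.84)]
t 8.2 pos [0.5056 0.2307 0.0196] tooly 22.4 toolx [-0.381  0.925 -0.003] z [ 0.001 -0.003 -1.   ] F [ 3.9  -9.31  3.71] M [-1.91 -0.93  0.08] w 0.0337 g 15.0
```

View pics/c3.png

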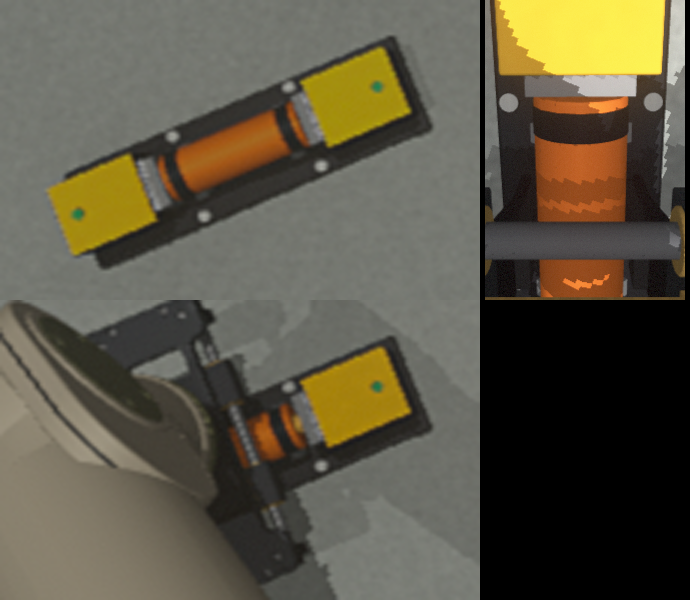

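In the top crop, the right (-u) end of the battery has moved away from its cup and the brass pin shows at about (297,422). So the battery is sliding with the tool and the +u cup gives. I firm up the grip and go on.

>>> {"api": "arm_command", "payload": {
  "steps": [
    {"slide": [0,0,0],"rot": [0,0,0],"grip": 0},
    {"slide": [0,0,0],"rot": [0,0,0],"grip": 0},
    {"slide": [-0.0003,0.0007,0],"rot": [0,0,0],"grip": 0},
    {"slide": [-0.0003,0.0007,0],"rot": [0,0,0],"grip": 0},
    {"slide": [-0.0003,0.0007,0],"rot": [0,0,0],"grip": 0},
    {"slide": [-0.0003,0.0007,0],"rot": [0,0,0],"grip": 0},
    {"slide": [0,0,0],"rot": [0,0,0],"grip": 0},
    {"slide": [0,0,0],"rot": [0,0,0],"grip": 0}
  ],
  "newtons": 45
}}

```text
time: 9.2
ee_pos: [0.5046, 0.2331, 0.0195]
eef_rot: [0.556, 0.831, -0.001, 0.001]
ft_force: [4.7, -9.9, 2.7]
width: 0.0329
grip_force: 45.0
```

The travel is 7.1 mm and the force only 11 N, so the +u cup is the sprung one. I go on to about 11.5 mm.

>>> {"api": "arm_command", "payload": {
  "steps": [
    {"slide": [-0.0004,0.0009,0],"rot": [0,0,0],"grip": 0},
    {"slide": [-0.0004,0.0009,0],"rot": [0,0,0],"grip": 0},
    {"slide": [-0.0004,0.0009,0],"rot": [0,0,0],"grip": 0},
    {"slide": [-0.0004,0.0009,0],"rot": [0,0,0],"grip": 0},
    {"slide": [-0.0004,0.0009,0],"rot": [0,0,0],"grip": 0},
    {"slide": [0,0,0],"rot": [0,0,0],"grip": 0},
    {"slide": [0,0,0],"rot": [0,0,0],"grip": 0},
    {"slide": [0,0,0],"rot": [0,0,0],"grip": 0}
  ]
}}

```text
time: 10.2
ee_pos: [0.5029, 0.237, 0.0195]
eef_rot: [0.557, 0.831, -0.001, 0.002]
ft_force: [5.9, -11.7, 2.3]
width: 0.0329
grip_force: 45.0
```

```bash
python3 - <<'E'
from look import *
st()
q=shot('top','t4'); 
f=lambda x:cv2.resize(x[235:325,180:270],None,fx=6,fy=6,interpolation=cv2.INTER_CUBIC)[...,::-1]
cv2.imwrite('pics/c4.png',f(q['pixels']))
E
```

```text
t 10.2 pos [0.5029 0.237  0.0195] tooly 22.3 toolx [-0.38   0.925 -0.004] z [ 0.001 -0.004 -1.   ] F [  5.93 -11.72   2.31] M [-2.46 -1.21  0.16] w 0.0329 g 45.0
```

View pics/c4.png

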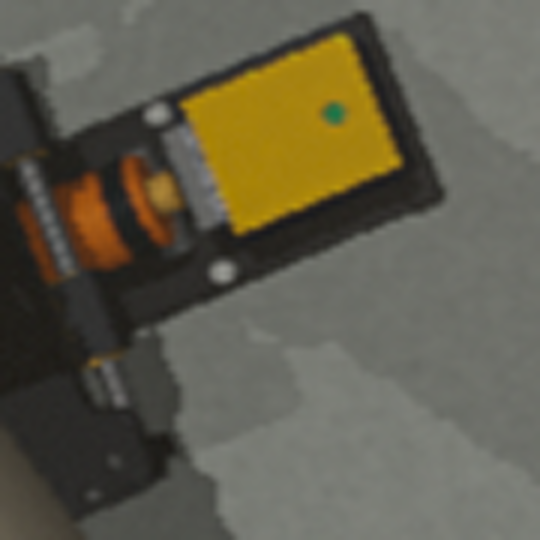

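The pin at about (163,192) is now clear of the right cup's mouth, with 11.4 mm of travel at 13 N. I tip the -u end up 11° while easing it out, with the grip at 60 N.

>>> {"api": "arm_command", "payload": {
  "steps": [
    {"slide": [0.00027,-0.00065,0.00134],"rot": [-1.27,-0.53,0],"grip": 0},
    {"slide": [0.00027,-0.00065,0.00134],"rot": [-1.27,-0.53,0],"grip": 0},
    {"slide": [0.00027,-0.00065,0.00134],"rot": [-1.27,-0.53,0],"grip": 0},
    {"slide": [0.00027,-0.00065,0.00134],"rot": [-1.27,-0.53,0],"grip": 0},
    {"slide": [0.00027,-0.00065,0.00134],"rot": [-1.27,-0.53,0],"grip": 0},
    {"slide": [0.00027,-0.00065,0.00134],"rot": [-1.27,-0.53,0],"grip": 0},
    {"slide": [0.00027,-0.00065,0.00134],"rot": [-1.27,-0.53,0],"grip": 0},
    {"slide": [0.00027,-0.00065,0.00134],"rot": [-1.27,-0.53,0],"grip": 0}
  ],
  "newtons": 60
}}

```text
time: 11.25
ee_pos: [0.5043, 0.2328, 0.0301]
eef_rot: [0.554, 0.827, -0.054, 0.081]
ft_force: [5.5, -7.8, -1.9]
width: 0.0326
grip_force: 60.0
```

```bash
python3 - <<'E'
from look import *
st(); q=shot('side','s5'); t=shot('top','t5')
g=lambda x,r:cv2.resize(x[r[1]:r[3],r[0]:r[2]],None,fx=5,fy=5,interpolation=cv2.INTER_CUBIC)[...,::-1]
cv2.imwrite('pics/c5.png',np.hstack([g(q['pixels'],(290,290,370,400)),g(t['pixels'],(195,225,265,335))]))
E
```

```text
t 11.25 pos [0.5043 0.2328 0.0301] tooly 22.4 toolx [-0.373  0.907 -0.194] z [ 0.074 -0.18  -0.981] F [ 5.49 -7.78 -1.87] M [-1.27 -1.04  0.03] w 0.0326 g 60.0
```

View pics/c5.png

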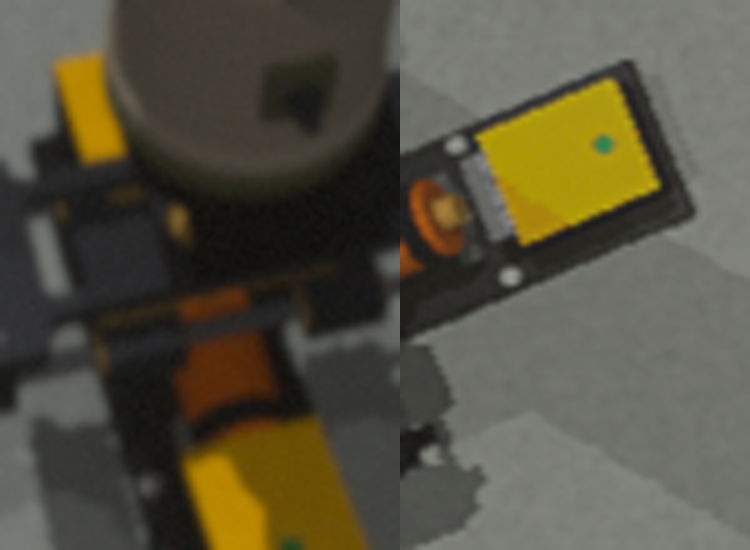

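The right crop shows the freed end rising, with its end face and pin visible at about (448,212) and clear of the cup. I continue to 22°.

>>> {"api": "arm_command", "payload": {
  "steps": [
    {"slide": [0.00017,-0.0004,0.00136],"rot": [-1.27,-0.53,0],"grip": 0},
    {"slide": [0.00017,-0.0004,0.00136],"rot": [-1.27,-0.53,0],"grip": 0},
    {"slide": [0.00017,-0.0004,0.00136],"rot": [-1.27,-0.53,0],"grip": 0},
    {"slide": [0.00017,-0.0004,0.00136],"rot": [-1.27,-0.53,0],"grip": 0},
    {"slide": [0.00017,-0.0004,0.00136],"rot": [-1.27,-0.53,0],"grip": 0},
    {"slide": [0.00017,-0.0004,0.00136],"rot": [-1.27,-0.53,0],"grip": 0},
    {"slide": [0.00017,-0.0004,0.00136],"rot": [-1.27,-0.53,0],"grip": 0},
    {"slide": [0.00017,-0.0004,0.00136],"rot": [-1.27,-0.53,0],"grip": 0}
  ]
}}

```text
time: 12.35
ee_pos: [0.5057, 0.2294, 0.0412]
eef_rot: [0.546, 0.815, -0.107, 0.16]
ft_force: [6.2, -8.9, -0.1]
width: 0.0327
grip_force: 60.0
```

```bash
python3 - <<'E'
from look import *
st(); t=shot('top','t6'); w=shot('wrist','w6')
g=lambda x,r,f:cv2.resize(x[r[1]:r[3],r[0]:r[2]],None,fx=f,fy=f,interpolation=cv2.INTER_CUBIC)[...,::-1]
cv2.imwrite('pics/c6.png',np.hstack([g(w['pixels'],(200,60,440,400),1.5),g(t['pixels'],(195,225,263,327),5)]))
E
```

```text
t 12.35 pos [0.5057 0.2294 0.0412] tooly 22.4 toolx [-0.352  0.856 -0.379] z [ 0.144 -0.35  -0.925] F [ 6.16 -8.93 -0.1 ] M [-1.14 -0.9   0.03] w 0.0327 g 60.0
```

View pics/c6.png

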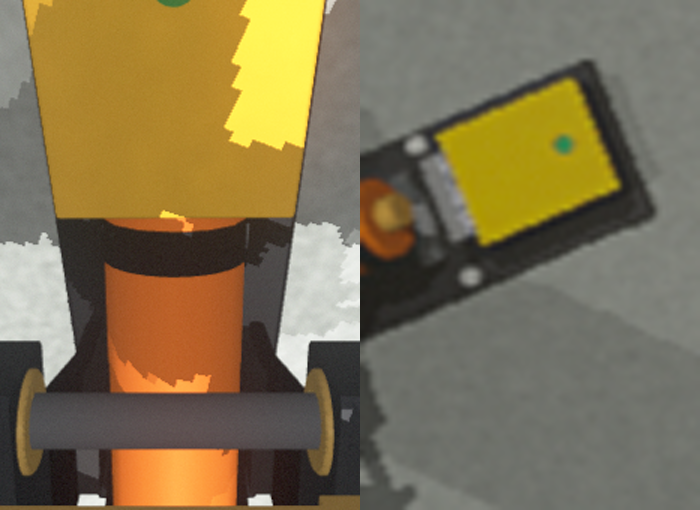

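The freed end is well up: its pin is at about (392,210) in the right crop, above cup height, and the force is steady at 11 N. I draw it out 30 mm up its own slope.

>>> {"api": "arm_command", "payload": {
  "steps": [
    {"slide": [0.0012,-0.003,0.0013],"rot": [0,0,0],"grip": 0},
    {"slide": [0.0012,-0.003,0.0013],"rot": [0,0,0],"grip": 0},
    {"slide": [0.0013,-0.0032,0.0014],"rot": [0,0,0],"grip": 0},
    {"slide": [0.0013,-0.0032,0.0014],"rot": [0,0,0],"grip": 0},
    {"slide": [0.0014,-0.0033,0.0014],"rot": [0,0,0],"grip": 0},
    {"slide": [0.0014,-0.0033,0.0014],"rot": [0,0,0],"grip": 0},
    {"slide": [0.0014,-0.0033,0.0014],"rot": [0,0,0],"grip": 0},
    {"slide": [0.0014,-0.0033,0.0014],"rot": [0,0,0],"grip": 0}
  ]
}}

```text
time: 13.45
ee_pos: [0.5156, 0.2064, 0.0525]
eef_rot: [0.545, 0.816, -0.105, 0.159]
ft_force: [0.0, -0.6, -2.3]
width: 0.0326
grip_force: 60.0
```

The battery is free: the force reads only its 2.3 N weight. I lift and level it.

>>> {"api": "arm_command", "payload": {
  "steps": [
    {"slide": [0,0,0.008],"rot": [0,0,0],"grip": 0},
    {"slide": [0,0,0.015],"rot": [0,0,0],"grip": 0},
    {"slide": [0,0,0.02],"rot": [0,0,0],"grip": 0},
    {"slide": [0,0,0.025],"rot": [2.54,1.06,0],"grip": 0},
    {"slide": [0,0,0.025],"rot": [5.08,2.12,0],"grip": 0},
    {"slide": [0,0,0.02],"rot": [5.08,2.12,0],"grip": 0},
    {"slide": [0,0,0.01],"rot": [5.08,2.12,0],"grip": 0},
    {"slide": [0,0,0],"rot": [2.54,1.06,0],"grip": 0}
  ]
}}

```text
time: 14.45
ee_pos: [0.5166, 0.2058, 0.1779]
eef_rot: [0.556, 0.831, 0.002, 0.001]
ft_force: [0.5, 0.3, -2.9]
width: 0.0326
grip_force: 60.0
```

>>> {"api": "arm_command", "payload": {
  "steps": [
    {"slide": [0.001,-0.03,0],"rot": [0,0,-1],"grip": 0},
    {"slide": [0.001,-0.05,0],"rot": [0,0,-1.5],"grip": 0},
    {"slide": [0.001,-0.055,0],"rot": [0,0,-1.5],"grip": 0},
    {"slide": [0.001,-0.055,0],"rot": [0,0,-1.5],"grip": 0},
    {"slide": [0.001,-0.055,0],"rot": [0,0,-1.5],"grip": 0},
    {"slide": [0.001,-0.055,0],"rot": [0,0,-1.5],"grip": 0},
    {"slide": [0.001,-0.055,0],"rot": [0,0,-1.5],"grip": 0},
    {"slide": [0.001,-0.045,0],"rot": [0,0,-1.5],"grip": 0}
  ]
}}

```text
time: 15.45
ee_pos: [0.5233, -0.1959, 0.1768]
eef_rot: [0.636, 0.771, 0.0, 0.001]
ft_force: [1.3, -0.7, -2.4]
width: 0.0326
grip_force: 60.0
```

>>> {"api": "arm_command", "payload": {
  "steps": [
    {"slide": [0,-0.03,0],"rot": [0,0,-0.5],"grip": 0},
    {"slide": [0,-0.008,0],"rot": [0,0,0],"grip": 0},
    {"slide": [0,0,0],"rot": [0,0,0],"grip": 0},
    {"slide": [0,0,0],"rot": [0,0,0],"grip": 0},
    {"slide": [0,0,0],"rot": [0,0,0],"grip": 0},
    {"slide": [0,0,0],"rot": [0,0,0],"grip": 0},
    {"slide": [0,0,0],"rot": [0,0,0],"grip": 0},
    {"slide": [0,0,0],"rot": [0,0,0],"grip": 0}
  ]
}}

```text
time: 16.45
ee_pos: [0.5234, -0.2315, 0.1752]
eef_rot: [0.639, 0.769, 0.0, -0.0]
ft_force: [0.2, -0.2, -2.7]
width: 0.0324
grip_force: 60.0
```

```bash
python3 - <<'E'
from look import *
s=st(); print(np.round(s['joint_positions'],2))
w=shot('wrist','w7'); t=shot('top','t7'); sd=shot('side','s7')
for n,p in(('w',w),('t',t),('s',sd)):
    for k in('cell_mid','rest_seat'): print(n,k,[(np.round(d['bbox']).tolist(),round(d['conf'],2)) for d in eyes.look_for(k,p)[:3]])
im=np.hstack([cv2.resize(w['pixels'],(400,300)),cv2.resize(sd['pixels'][130:280,250:450],(400,300))])[...,::-1]
cv2.imwrite('pics/c7.png',im)
regs('w7','blue',.012)
E
```

```text
t 16.45 pos [ 0.5234 -0.2315  0.1752] tooly 10.5 toolx [-0.182  0.983  0.   ] z [ 0.  0. -1.] F [ 0.17 -0.19 -2.69] M [-0.03 -0.11  0.03] w 0.0324 g 60.0
[ 0.71  0.28 -0.44  1.65  0.13  1.24  0.43]
w cell_mid [([270.0, 166.0, 366.0, 397.0], 0.61)]
w rest_seat [([384.0, 0.0, 478.0, 83.0], 0.82), ([274.0, 136.0, 357.0, 190.0], 0.59), ([85.0, 78.0, 185.0, 239.0], 0.59)]
t cell_mid [([390.0, 256.0, 415.0, 276.0], 0.97), ([189.0, 146.0, 272.0, 176.0], 0.39)]
t rest_seat [([371.0, 250.0, 414.0, 286.0], 0.92), ([368.0, 319.0, 433.0, 357.0], 0.91), ([289.0, 222.0, 352.0, 261.0], 0.62)]
s cell_mid [([337.0, 141.0, 355.0, 174.0], 0.96)]
s rest_seat [([384.0, 209.0, 413.0, 243.0], 0.87), ([328.0, 204.0, 359.0, 235.0], 0.79)]
w7 blue c 515.3 -190.0 size 62.0 40.9 ang 12.0 px (278, 135, 78, 53)
```

View pics/c7.png

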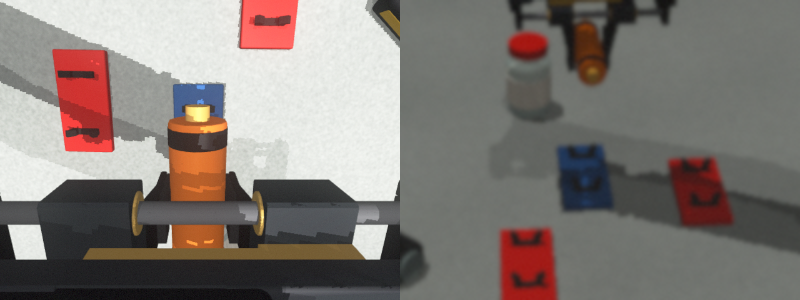

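The battery hangs level over the blue rest: the wrist view shows the blue plate right behind its end at about (198,100), and the side view shows the same. Now I check how the battery sits in the grip.

```bash
python3 - <<'E'
from look import *
s=st(); c=np.array(s['ee_pos'])+[0,0,.019]; u=np.array([-.182,.983,0])
for f,col in(('w7','or'),('s7','or'),('t7','or')):
    d=np.load(f'pics/{f}.npz'); K,T=d['K'],d['T']
    h=cv2.cvtColor(d['px'],cv2.COLOR_RGB2HSV); m=cv2.inRange(h,*HSV['or'])
    print(f,'ctr',topx(K,T,c).round(1),'+pin tip',topx(K,T,c+.058*u).round(1),'+end top',topx(K,T,c+.05*u+[0,0,.017]).round(1),'-end top',topx(K,T,c-.05*u+[0,0,.017]).round(1),'+end bot',topx(K,T,c+.05*u-[0,0,.017]).round(1))
d=np.load('pics/s7.npz'); x=d['px'][120:190,320:372]; cv2.imwrite('pics/c8.png',cv2.resize(np.hstack([x[...,::-1]]),None,fx=8,fy=8,interpolation=cv2.INTER_CUBIC))
E
```

```text
t 16.9 pos [ 0.5234 -0.2316  0.1752] tooly 10.5 toolx [-0.182  0.983 -0.   ] z [ 0.  0. -1.] F [-0.15 -0.62 -3.11] M [-0.03 -0.09 -0.03] w 0.0326 g 60.0
w7 ctr [316.8 317.3] +pin tip [316.9 169.3] +end top [317.  201.1] -end top [316.8 454.7] +end bot [316.9 184.1]
s7 ctr [343.8 155.1] +pin tip [346.2 167.8] +end top [346.1 159.6] -end top [342.  138.6] +end bot [345.7 172.4]
t7 ctr [423.3 262.1] +pin tip [391.4 268.4] +end top [397.5 267.2] -end top [453.6 256.2] +end bot [394.2 267.7]
```

View pics/c8.png

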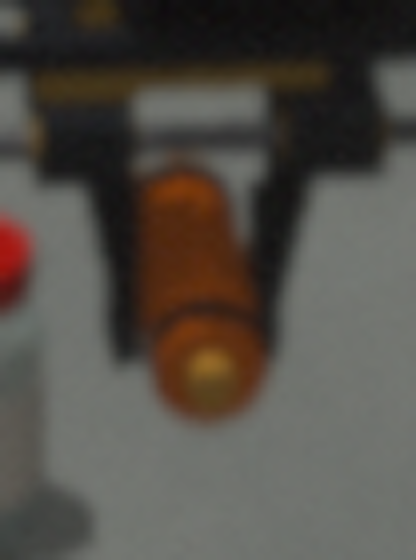

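The pin tip is at (346.5,167.2), predicted at (346.2,167.8), so the battery is centred in the grip to about 1 mm. I lower it into the rest.

>>> {"api": "arm_command", "payload": {
  "steps": [
    {"slide": [0,-0.001,-0.01],"rot": [0,0,0],"grip": 0},
    {"slide": [0,0,-0.02],"rot": [0,0,0],"grip": 0},
    {"slide": [0,0,-0.024],"rot": [0,0,0],"grip": 0},
    {"slide": [0,0,-0.024],"rot": [0,0,0],"grip": 0},
    {"slide": [0,0,-0.024],"rot": [0,0,0],"grip": 0},
    {"slide": [0,0,-0.018],"rot": [0,0,0],"grip": 0},
    {"slide": [0,0,-0.01],"rot": [0,0,0],"grip": 0},
    {"slide": [0,0,0],"rot": [0,0,0],"grip": 0}
  ]
}}

```text
time: 17.9
ee_pos: [0.5231, -0.2324, 0.0447]
eef_rot: [0.639, 0.769, -0.0, -0.0]
ft_force: [-0.2, 0.2, -1.9]
width: 0.0328
grip_force: 60.0
```

>>> {"api": "arm_command", "payload": {
  "steps": [
    {"slide": [0,0,-0.005],"rot": [0,0,0],"grip": 0},
    {"slide": [0,0,-0.005],"rot": [0,0,0],"grip": 0},
    {"slide": [0,0,-0.004],"rot": [0,0,0],"grip": 0},
    {"slide": [0,0,-0.004],"rot": [0,0,0],"grip": 0},
    {"slide": [0,0,-0.003],"rot": [0,0,0],"grip": 0},
    {"slide": [0,0,-0.002],"rot": [0,0,0],"grip": 0},
    {"slide": [0,0,0],"rot": [0,0,0],"grip": 0},
    {"slide": [0,0,0],"rot": [0,0,0],"grip": 0}
  ],
  "newtons": 40
}}

```text
time: 18.9
ee_pos: [0.5235, -0.2326, 0.0223]
eef_rot: [0.639, 0.769, 0.0, 0.0]
ft_force: [-0.7, 0.8, -1.9]
width: 0.033
grip_force: 40.0
```

```bash
python3 -c "
from look import *
st()"
```

```text
t 18.9 pos [ 0.5235 -0.2326  0.0223] tooly 10.5 toolx [-0.182  0.983 -0.   ] z [ 0. -0. -1.] F [-0.65  0.82 -1.89] M [ 0.02 -0.08  0.01] w 0.033 g 40.0
```

>>> {"api": "arm_command", "payload": {
  "steps": [
    {"slide": [0,0,-0.0006],"rot": [0,0,0],"grip": 0},
    {"slide": [0,0,-0.0006],"rot": [0,0,0],"grip": 0},
    {"slide": [0,0,-0.0006],"rot": [0,0,0],"grip": 0},
    {"slide": [0,0,-0.0006],"rot": [0,0,0],"grip": 0},
    {"slide": [0,0,-0.0006],"rot": [0,0,0],"grip": 0},
    {"slide": [0,0,0],"rot": [0,0,0],"grip": 0},
    {"slide": [0,0,0],"rot": [0,0,0],"grip": 0},
    {"slide": [0,0,0],"rot": [0,0,0],"grip": 0}
  ],
  "newtons": 15
}}

```text
time: 19.9
ee_pos: [0.5241, -0.2326, 0.0196]
eef_rot: [0.639, 0.769, 0.0, 0.001]
ft_force: [2.4, 0.7, 4.8]
width: 0.0335
grip_force: 15.0
```

It is seated: the V rests push up at about 7 N. I release gently, look, and then rise.

>>> {"api": "arm_command", "payload": {
  "steps": [
    {"slide": [0,0,0],"rot": [0,0,0],"grip": 0.4},
    {"slide": [0,0,0],"rot": [0,0,0],"grip": 0.45},
    {"slide": [0,0,0],"rot": [0,0,0],"grip": 0.55},
    {"slide": [0,0,0],"rot": [0,0,0],"grip": 0.7},
    {"slide": [0,0,0],"rot": [0,0,0],"grip": 0.85},
    {"slide": [0,0,0],"rot": [0,0,0],"grip": 0.9},
    {"slide": [0,0,0],"rot": [0,0,0],"grip": 0.9},
    {"slide": [0,0,0],"rot": [0,0,0],"grip": 0.9}
  ]
}}

```text
time: 20.9
ee_pos: [0.5234, -0.2326, 0.0192]
eef_rot: [0.639, 0.769, 0.0, 0.0]
ft_force: [0.4, -0.1, 0.1]
width: 0.0779
grip_force: 0.0
```

>>> {"api": "arm_command", "payload": {
  "steps": [
    {"slide": [0,0,0.005],"rot": [0,0,0],"grip": 0.9},
    {"slide": [0,0,0.015],"rot": [0,0,0],"grip": 0.9},
    {"slide": [0,0,0.025],"rot": [0,0,0],"grip": 0.9},
    {"slide": [0,0,0.03],"rot": [0,0,0],"grip": 0.9},
    {"slide": [0,0,0.03],"rot": [0,0,0],"grip": 0.9},
    {"slide": [0,0,0.03],"rot": [0,0,0],"grip": 0.9},
    {"slide": [0,0,0.03],"rot": [0,0,0],"grip": 0.9},
    {"slide": [0,0,0],"rot": [0,0,0],"grip": 0.9}
  ]
}}

```text
time: 21.9
ee_pos: [0.5248, -0.2329, 0.1879]
eef_rot: [0.639, 0.769, 0.001, 0.003]
ft_force: [-0.3, 0.2, -0.4]
width: 0.0785
grip_force: 0.0
```

```bash
python3 - <<'E'
from look import *
st(); w=shot('wrist','w9'); s=shot('side','s9')
regs('s9','or',.05,1,(310,180,380,250))
d=np.load('pics/s9.npz'); u=np.array([-.182,.983,0]); c=np.array([.5238,-.2325,.039])
print('side pred ctr',topx(d['K'],d['T'],c).round(1),'+tip',topx(d['K'],d['T'],c+.058*u).round(1),'-tip',topx(d['K'],d['T'],c-.058*u).round(1))
for p in(w,s): print([(np.round(q['bbox']).tolist(),round(q['conf'],2)) for q in eyes.look_for('cell_mid',p)[:2]])
im=np.hstack([cv2.resize(w['pixels'][60:360,170:470],(400,400),interpolation=cv2.INTER_CUBIC),cv2.resize(s['pixels'][190:250,312:372],(400,400),interpolation=cv2.INTER_CUBIC)])[...,::-1]
cv2.imwrite('pics/c9.png',im)
E
```

```text
t 21.9 pos [ 0.5248 -0.2329  0.1879] tooly 10.5 toolx [-0.182  0.983 -0.003] z [ 0.005 -0.002 -1.   ] F [-0.35  0.16 -0.39] M [-0.04 -0.1   0.01] w 0.0785 g 0.0
s9 or c 522.8 -217.0 size 113.8 29.8 ang 101.3 px (335, 195, 14, 27)
side pred ctr [342.2 207.5] +tip [344.3 221.1] -tip [340.1 194.8]
[([292.0, 141.0, 338.0, 289.0], 0.87)]
[([335.0, 193.0, 349.0, 225.0], 0.61)]
```

View pics/c9.png

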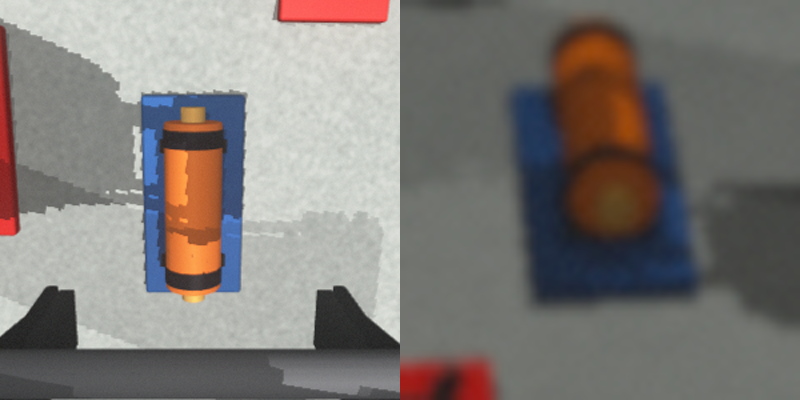

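The battery lies along the blue plate in both V rests: wrist crop plate rows 95–292, pin tips at 107 and 301. I check the lengthwise centring with parallax taken into account.

```bash
python3 - <<'E'
from look import *
d=np.load('pics/w9.npz'); K,T=d['K'],d['T']; u=np.array([-.184,.983,0])
px=lambda c,r:(170+c*.75,60+r*.75)
A=toworld(K,T,px(193,95),.012); B=toworld(K,T,px(193,292),.012)
P=toworld(K,T,px(193,107),.039); Q=toworld(K,T,px(193,301),.046)
print('plate u',A@u,B@u,'mid',(A+B)@u/2,'len',(A-B)@u); print('cell u',P@u,Q@u,'mid',(P+Q)@u/2,'len',(P-Q)@u)
L=toworld(K,T,px(143,195),.012);R_=toworld(K,T,px(243,195),.012);l=toworld(K,T,px(165,195),.039);r=toworld(K,T,px(222,195),.039)
v=np.array([.983,.184,0]);print('v plate',(L+R_)@v/2,'cell',(l+r)@v/2)
E
```

```text
plate u -0.2614940634099375 -0.3907088868892669 mid -0.3261014751496022 len 0.1292148234793294
cell u -0.2670845743619815 -0.3824286322634097 mid -0.32475660331269557 len 0.11534405790142813
v plate 0.47222333783864695 cell 0.4725131761356013
```

The battery is centred to about 1.3 mm lengthwise and 0.3 mm across, and the robot is clear of it. I hand the job in.

```bash
python3 -c "
from bench import order
print(order.close_job())"
```

```text
the job is handed in; nothing more can be done
None
```

The battery is out of the dock and lies in both V rests of the blue storage rest, measured about 1.3 mm off centre lengthwise and 0.3 mm across; the highest force I read while freeing it was about 13 N, and I handed the job in at about 22 s without seeing a verdict.

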